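# Centre the top-heavy water tower on its foundation

## Task

The little model water tower stands off-centre on its round concrete foundation. With light pushes or taps of the fingertips low on its foot, slide it until the foot stands wholly inside the dark ring on the foundation, then leave it standing there upright. It is top-heavy: push gently, do not grip it, tip it, pick it up or let it fall off, and leave the other things on the board and the green boxcar behind it where they are.

Things in the scene. Friction and masses are not known exactly. Their poses are not given: they have to be found in the camera images.
- tower: loose top-heavy model water tower, round, 61 mm tall, about 60 g: brick drum foot 32 mm across, 12 mm high (widest part); white shaft 15 mm across up to 33 mm; steel tank 29 mm across at 40 to 56 mm, holding most of the weight. It slides (friction about 0.6) if pushed on the foot, about 5 mm above the foundation. Origin: centre of the foot's underside, z up; yaw means nothing
- plinth_top (a point): centre of the top of the fixed round concrete foundation: 68 mm across, 47 mm above the table (25 mm high, fixed on an 8 mm plywood board, 160 x 380 mm, that lies across the rails, its top at 22 mm). A flat dark ring, 40 mm inside and 43 mm outside diameter, is painted concentric on it; the 32 mm foot lies inside the ring when less than 4 mm off-centre. z up; yaw means nothing
- pot_green: paint pot with white cap, 33 mm across, 30 mm high, loose on the board to the left of the foundation, 10 cm or more from its centre; bystander, leave alone. Origin at the centre of its underside
- pot_brown: paint pot with white cap, 33 mm across, 30 mm high, loose on the board at its right end, 13 cm or more from the foundation's centre; bystander, leave alone. Origin at the centre of its underside
- terminals: white terminal block, 17 x 60 x 17 mm, long side roughly across the table, parallel to x, loose on the board right of the foundation, 9 cm or more from its centre; bystander, leave alone. Origin at the centre of its underside, y along its length
- signal_house: model signal box, grey walls, flat green roof, 53 x 78 x 66 mm, loose at the far left corner of the board, 10 cm or more left of the foundation's centre; bystander, leave alone. Origin at the centre of its underside
- boxcar_green: green model boxcar, 34 x 129 x 48 mm, loose, on the siding beyond the work; bystander, leave alone. Origin at the centre of its underside, y along its length

How it is judged (in metres and radians):
At the end, for the whole second after the job is handed in: The tower stands upright (within 3 degrees) and at rest on the foundation's top, its foot within the ring: axis less than 4 mm from the foundation's centre (horizontal distance between tower and plinth_top below 0.004 m and angle between tower's own z axis and vertical below 0.05 rad and z of tower in the frame of plinth_top between -0.002 and 0.002 m and linear speed of tower below 0.01 m/s and angular speed of tower below 0.1 rad/s); the robot touches nothing.
It fails at once if the tower is lifted (more than 7 mm off the foundation) (z of tower in the frame of plinth_top above 0.007 m).
It fails at once if the tower is tipped by more than 17 degrees (angle between tower's own z axis and vertical above 0.3 rad).
It fails at once if the tower falls off the foundation (z of tower in the frame of plinth_top below -0.006 m).
It fails at once if the tower is pushed or gripped hard (more than 5 N) (contact force between any of the fingers, the arm and tower above 5 N).
It fails at once if a paint pot, the terminal block, the signal box or the boxcar is moved more than 10 mm (distance of any of pot_green, pot_brown, terminals, signal_house, boxcar_green from where it was at the start of the episode above 0.01 m).
It also fails if it takes over 64 s, if anything falls off the work surface, if the arm or the gripper's body presses on something with over 40 N, if the wrist force passes 120 N, or if a joint passes its speed limit or range.

## Robot

A 7-joint arm with a two-finger parallel gripper is mounted at the origin on a cart in front of the work surface, level with it; the furniture and walls round the work are solid. World frame = base frame: x ahead of the robot, y to its left, z up, the work surface at z = 0. Lengths are in mm, angles in rad, forces in N, time in s.
With the tool pointing down it reaches from about 425 to 875 mm from the base axis. Payload 8.4 kg.
Tool frame: the origin (TCP) lies on the centre line of the jaws, within the pads' length; the fingertips stand 14 mm ahead of it and the grasp point (between the pads) lies 5 mm behind it (env.tips_ahead is the z of the fingertips in the tool frame, in mm); z points along the fingers, y is the line along which they close (so a half turn about z gives the same grasp; the last joint's range is limited). The gripper opens to 87 mm and grips with 3 to 60 N. Pads are 19 mm wide; open, the fingers measure 117 mm over their backs; the gripper's body (75 mm by 190 mm) begins 51 mm behind the grasp point.
Start: joints at [-1.409, 0.333, 0.04, 1.465, -0.013, 1.343, -0.059], TCP at [167.607, 627.989, 200.246] pointing down, gripper open.
Joint ranges: [-2.58, 2.58], [-0.38, 2.09], [-1.3, 1.39], [0.25, 2.4], [-1.5, 4.64], [0.08, 2.09], [-2.65, 2.65]. Speed limits (rad/s): [2.22, 2.22, 2.79, 2.79, 3.14, 3.14, 3.14].

## Interface

Orientations are given as a rotation vector (axis times angle).
In Python, from station import env, kin, viewer, readout gives the robot as it stands. Calls block until the motion is done:
- env.move_to(position, orientation): joint-space move of the TCP to a pose.
- env.move_straight(position, orientation=None, rate=150): straight line of the TCP; orientation=None keeps the orientation; rate is the mean speed in mm/s.
- env.set_joints(angles): joint-space move.
- env.grip(opening, force=None): opening from 0.0 (shut) to 1.0 (fully open); force is the grip in N (None keeps the last); returns when the fingers have stopped.
- env.wait(seconds).
- kin.solve_ik(position, orientation): joint angles nearest the present ones, or None.
- viewer.grab_frame(name): name is "scene" or "side" or "wrist"; returns the picture (480x640x3 uint8, red, green, blue); there is no depth.
- viewer.camera_model(name): a dict with "fovy" (degrees; the focal length in pixels is half the picture's height over the tangent of half this angle, whatever the lens; pixels are square), "cx", "cy" (the principal point, pixels), "world_to_cam" (4x4, takes a point from world to camera coordinates); the wrist camera has in their place "T_tool_cam" (4x4, takes a point from camera to tool coordinates, whose origin is the TCP and whose axes are the flange's). Camera axes: x right, y down, z forward; pixel columns grow to the right and rows downward; lengths in mm; the calibration is good to about 2 mm. A picture is of the moment at which its call begins: read the wrist's pose just before it. camera_model takes no time and is no camera call.
A pose or a line that the arm cannot do raises env.MotionError and nothing moves.
- env.hand_in(): hands the job in; it is judged then, once.
Readings, each from a call of its own:
- readout.get_time(): time.
- readout.get_q(): joint angles.
- readout.get_qvel(): joint speeds.
- readout.get_effort(): joint torques, N m.
- readout.get_tcp_pos(): TCP position.
- readout.get_tool_rot(): TCP orientation.
- readout.get_contact_force(): force on the tool from outside, world axes, zero at the start.
- readout.get_torque(): the same for the moment, N m.
- readout.get_gripper_width(): opening from 0.0 (shut) to 1.0 (fully open).
- readout.get_finger_force(): force on a finger pad.
Only numpy, scipy, OpenCV 4.12 (cv2) and the standard library are available. Lean on these libraries where they do the work, as an engineer would, in place of code of your own. Each camera call takes 0.05 s, during which the arm holds its last target. There are 200 camera calls.

## Working session

There is one attempt and no reset: what is moved stays moved. The work goes in short steps, each a Python script; the robot and the scene stay as the last script left them, time stands still between calls to the robot, and variables do not carry over. Pictures are saved under pics/ and viewed, at most 10 in all, crops included, and the job is handed in when it is done.

```bash
mkdir -p pics; ls
python3 - <<'E'
from station import env,kin,viewer,readout
import cv2,numpy as np
np.set_printoptions(precision=3,suppress=True)
ims=[]
for n in("scene","side"):
    im=viewer.grab_frame(n); cv2.imwrite(f"pics/{n}0.png",im[:,:,::-1])
    m=viewer.camera_model(n); print(n,m["fovy"],m["cx"],m["cy"],m["world_to_cam"])
print(viewer.camera_model("wrist"),readout.get_tool_rot(),readout.get_time())
E
```

```text
pics
scene 55.98600816830105 317.5609764283954 236.08035126194684 [[   0.553   -0.833    0.02  -246.943]
 [  -0.535   -0.374   -0.758  365.988]
 [   0.638    0.409   -0.652  676.656]
 [   0.       0.       0.       1.   ]]
side 53.77634915073294 321.24359308711456 241.76582292235156 [[   1.       0.027   -0.004 -576.558]
 [   0.006   -0.381   -0.925   86.634]
 [  -0.027    0.924   -0.381  908.727]
 [   0.       0.       0.       1.   ]]
{'fovy': 68.16194583367532, 'cx': 321.1792284431058, 'cy': 241.76103609242173, 'T_tool_cam': array([[   0.   ,   -0.968,   -0.249,   68.481],
       [   1.   ,    0.   ,   -0.001,   -0.503],
       [   0.001,   -0.249,    0.968, -184.746],
       [   0.   ,    0.   ,    0.   ,    1.   ]])} [-0.408 -3.115  0.002] 0.1
```

View pics/scene0.png

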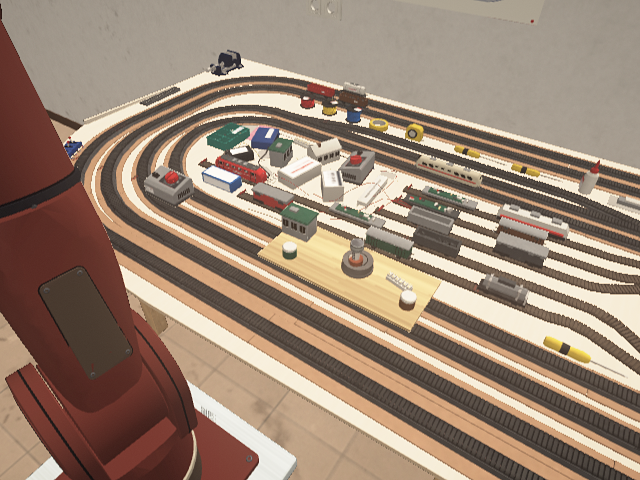

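View pics/side0.png

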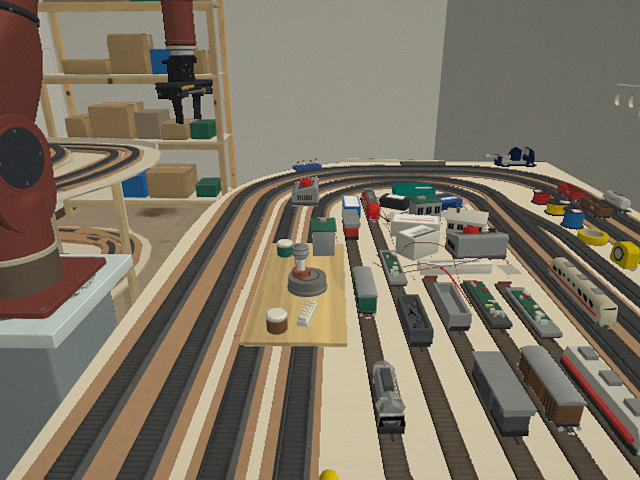

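The side view has the plinth top at about (307,277) with the tower foot left/beyond it. In the scene view the plinth is at about (357,262). I'll triangulate that and look from above with the wrist camera.

```bash
cat > h.py <<'E'
from station import env,kin,viewer,readout
import cv2,numpy as np
from scipy.spatial.transform import Rotation as R
np.set_printoptions(precision=2,suppress=True)
def ray(n,uv,pose=None):
    m=viewer.camera_model(n); f=240/np.tan(np.radians(m["fovy"]/2))
    d=np.array([(uv[0]-m["cx"])/f,(uv[1]-m["cy"])/f,1])
    if n=="wrist":
        T=np.eye(4);T[:3,:3]=R.from_rotvec(pose[1]).as_matrix();T[:3,3]=pose[0];C=T@m["T_tool_cam"]
    else: C=np.linalg.inv(m["world_to_cam"])
    return C[:3,3],C[:3,:3]@d
def onz(n,uv,z,pose=None):
    o,d=ray(n,uv,pose); return o+d*(z-o[2])/d[2]
def pose(): return np.array(readout.get_tcp_pos()),np.array(readout.get_tool_rot())
def rot(yaw): # tool down, tool y at angle yaw from world y
    return (R.from_euler('z',yaw)*R.from_rotvec([0,np.pi,0])).as_rotvec()
def shot(name):
    p=pose(); im=viewer.grab_frame("wrist")[:,:,::-1].copy(); cv2.imwrite(f"pics/{name}.png",im); return p,im
E
python3 - <<'E'
from h import *
a=onz("scene",(357,261),47);b=onz("side",(307,277),47);print(a,b)
c=(a+b)/2
env.move_to([c[0]-10,c[1],200],rot(0))
p,im=shot("w1"); print(p,readout.get_time(),readout.get_contact_force())
E
```

```text
[542.78 -37.18  47.  ] [552.89 -41.33  47.  ]
(array([538.01, -38.33, 199.97]), array([ 0.  , -3.14,  0.  ])) 2.8417 [-0.14  0.17  0.43]
```

View pics/w1.png

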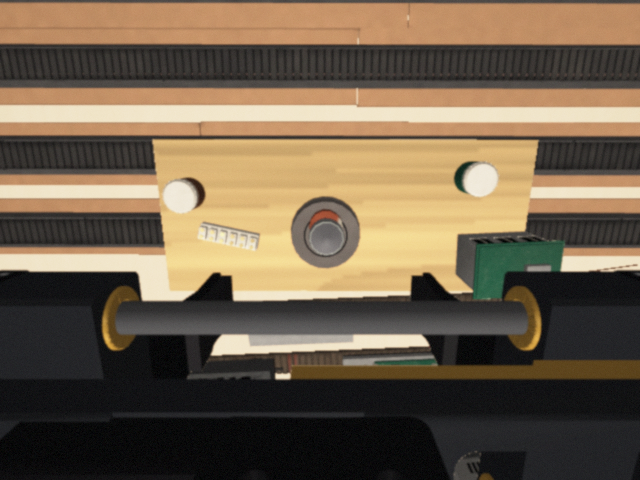

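The wrist view works: plinth at (326,232), tower tank over it at (327,237), and the foot showing on the robot side. I'll take a closer oblique view and enlarge it.

Run:
```python
from h import *
import json
c=onz("wrist",(326,232),47,(np.array([538.01,-38.33,199.97]),np.array([0,-np.pi,0]))); print(c)
env.move_to([c[0]-75,c[1],105],rot(0))
p,im=shot("w2"); print(p,readout.get_time())
json.dump([list(p[0]),list(p[1])],open("w2.json","w"))
m=viewer.camera_model("wrist"); T=np.eye(4);T[:3,:3]=R.from_rotvec(p[1]).as_matrix();T[:3,3]=p[0]
W=np.linalg.inv(T@m["T_tool_cam"]); q=W[:3,:3]@c+W[:3,3]; f=240/np.tan(np.radians(m["fovy"]/2))
u,v=int(m["cx"]+f*q[0]/q[2]),int(m["cy"]+f*q[1]/q[2]); print(u,v)
x0,y0=u-66,v-62
cv2.imwrite("pics/w2c.png",cv2.resize(im[y0:y0+100,x0:x0+132],None,fx=6,fy=6,interpolation=cv2.INTER_CUBIC)); print(x0,y0)
```

```text
[546.36 -34.11  47.  ]
(array([471.54, -33.58, 105.22]), array([-0.  ,  3.14,  0.  ])) 3.425
320 344
254 282
```

View pics/w2c.png

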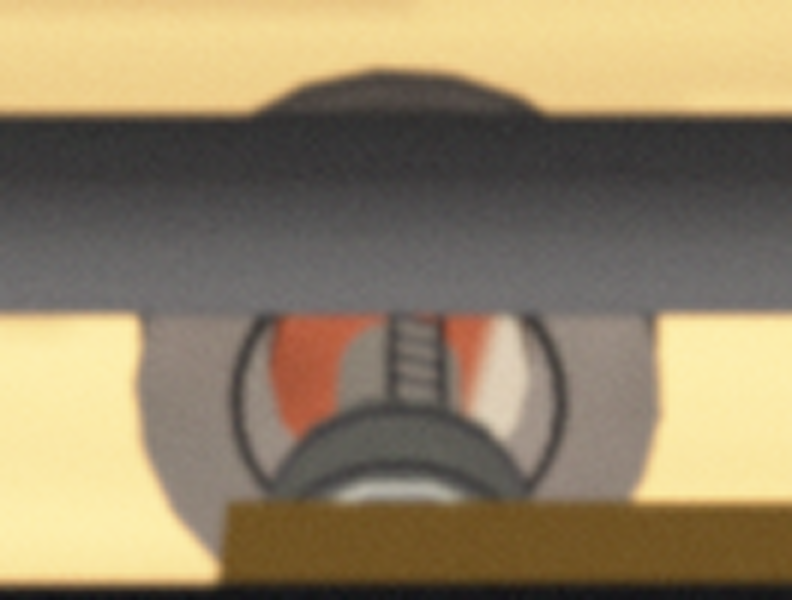

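The gripper's bar covers the plinth here. The ring and foot look nearly aligned in y, so the offset is mainly in x. I'll take the view from above instead.

Run:
```python
from h import *
env.move_to([530,-34,135],rot(0))
p,im=shot("w3"); print(p,readout.get_time())
c=np.array([546.4,-34.1,47])
m=viewer.camera_model("wrist"); T=np.eye(4);T[:3,:3]=R.from_rotvec(p[1]).as_matrix();T[:3,3]=p[0]
W=np.linalg.inv(T@m["T_tool_cam"]); q=W[:3,:3]@c+W[:3,3]; f=240/np.tan(np.radians(m["fovy"]/2))
u,v=int(m["cx"]+f*q[0]/q[2]),int(m["cy"]+f*q[1]/q[2])
x0,y0=u-66,v-50
cv2.imwrite("pics/w3c.png",cv2.resize(im[y0:y0+100,x0:x0+132],None,fx=6,fy=6,interpolation=cv2.INTER_CUBIC)); print(x0,y0)
```

```text
(array([532.5 , -34.43, 136.28]), array([-0.  ,  3.14, -0.  ])) 3.8417
256 205
```

View pics/w3c.png

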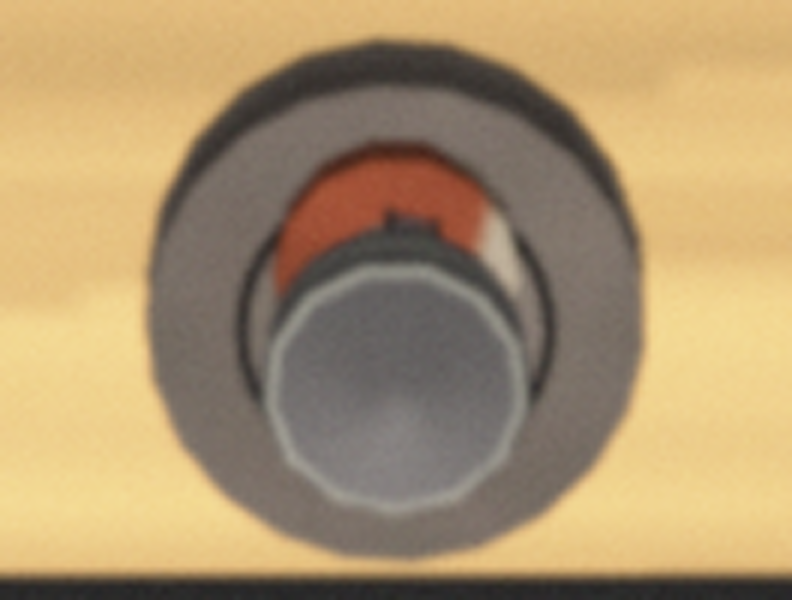

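Enlarged view: the plinth top is centred at about (395,320) in the crop. The near edge of the foot's base is at row ≈147 and its sides are at 272 and 525. So the tower is about 8–9 mm off toward −x, with y about right. I'll turn the jaws along x, narrow them, and look from the side at right angles to fix x.

Run:
```python
from h import *
p=(np.array([532.5,-34.43,136.28]),rot(0))
L=lambda x,y,z:onz("wrist",(256+(x-2.5)/6,205+(y-2.5)/6),z,p)
c=L(395,320,47);print("c",c,"L/R/T/B",L(148,320,47),L(642,320,47),L(395,83,47),L(395,558,47))
print("near edge base",L(397,147,47),"sides",L(272,285,59),L(525,285,59))
for yaw in(np.pi/2,-np.pi/2): print(yaw,kin.solve_ik([546,-34,64],rot(yaw)))
yaw=np.pi/2 if kin.solve_ik([546,-34,64],rot(np.pi/2)) is not None else -np.pi/2
s=1 if yaw>0 else -1
env.move_to([546,-34+14*s,140],rot(yaw)); env.grip(0.6,5); env.wait(0.3)
p,im=shot("w4"); print(p,readout.get_time(),readout.get_gripper_width(),readout.get_contact_force())
c=np.array([547,-34.1,47])
m=viewer.camera_model("wrist"); T=np.eye(4);T[:3,:3]=R.from_rotvec(p[1]).as_matrix();T[:3,3]=p[0]
W=np.linalg.inv(T@m["T_tool_cam"]); q=W[:3,:3]@c+W[:3,3]; f=240/np.tan(np.radians(m["fovy"]/2))
u,v=int(m["cx"]+f*q[0]/q[2]),int(m["cy"]+f*q[1]/q[2])
x0,y0=u-66,v-50
cv2.imwrite("pics/w4c.png",cv2.resize(im[y0:y0+100,x0:x0+132],None,fx=6,fy=6,interpolation=cv2.INTER_CUBIC)); print(x0,y0)
```

```text
c [547.79 -34.7   47.  ] L/R/T/B [547.79 -67.93  47.  ] [547.78  -1.48  47.  ] [515.42 -34.71  47.  ] [582.23 -34.69  47.  ]
near edge base [523.98 -34.45  47.  ] sides [539.43 -50.46  59.  ] [539.43 -18.06  59.  ]
1.5707963267948966 [-1.05  0.64  1.38  1.92 -0.69  1.18 -2.56]
-1.5707963267948966 [-0.97  0.48  1.2   1.92 -0.51  1.09  0.43]Traceback (most recent call last):
  File "<stdin>", line 9, in <module>
station.MotionError: the arm cannot take that pose within its joint ranges
```

```bash
cat >> h.py <<'E'
def look(name,c=(548.5,-34.5,47)):
    p,im=shot(name); m=viewer.camera_model("wrist"); T=np.eye(4);T[:3,:3]=R.from_rotvec(p[1]).as_matrix();T[:3,3]=p[0]
    W=np.linalg.inv(T@m["T_tool_cam"]); q=W[:3,:3]@np.array(c)+W[:3,3]; f=240/np.tan(np.radians(m["fovy"]/2))
    x0,y0=int(m["cx"]+f*q[0]/q[2])-66,int(m["cy"]+f*q[1]/q[2])-50
    cv2.imwrite(f"pics/{name}c.png",cv2.resize(im[y0:y0+100,x0:x0+132],None,fx=6,fy=6,interpolation=cv2.INTER_CUBIC))
    np.savez(name,p=p[0],r=p[1],o=(x0,y0)); print(p,x0,y0,"t",readout.get_time())
def pt(name,x,y,z):
    d=np.load(name+".npz"); return onz("wrist",(d["o"][0]+(x-2.5)/6,d["o"][1]+(y-2.5)/6),z,(d["p"],d["r"]))
E
python3 - <<'E'
from h import *
env.move_to([546,-34+14,140],rot(-np.pi/2)); env.grip(0.6,5); env.wait(0.3)
look("w4"); print(readout.get_gripper_width(),readout.get_contact_force())
E
```

```text
(array([546.  , -19.97, 140.  ]), array([-2.22, -2.22, -0.  ])) 259 204 t 6.3583
0.6011496802366851 [ 0.11 -0.21 -0.02]
```

View pics/w4c.png

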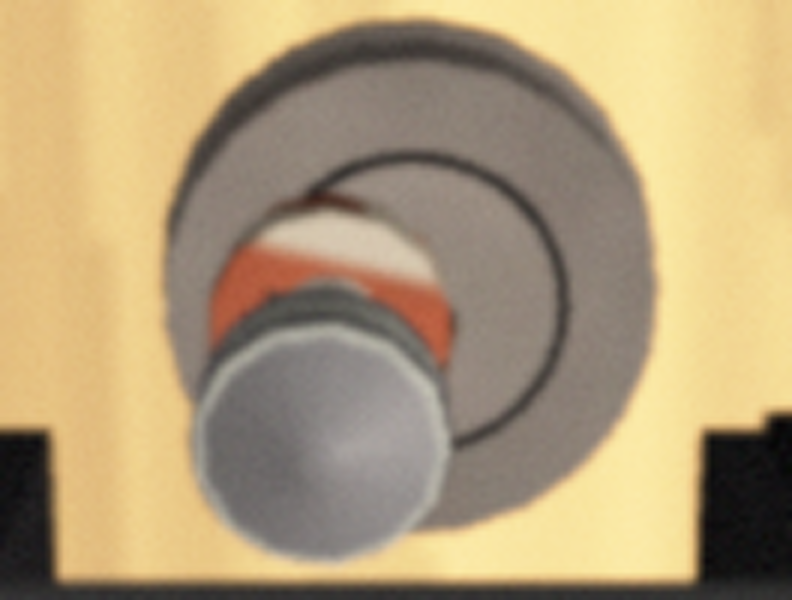

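Run:
```python
from h import *
P=lambda x,y,z=47:pt("w4",x,y,z)
print("plinth L R T B",P(166,290),P(655,290),P(412,57),P(412,530))
print("ring T R",P(415,155),P(565,300))
print("foot base top",P(330,194),"L R",P(208,330,59),P(452,330,59), "tank top L R T B",[P(*a,56) for a in((197,440),(449,440),(325,325),(325,560))])
```

```text
plinth L R T B [516.66 -32.7   47.  ] [583.06 -32.66  47.  ] [549.93  -0.67  47.  ] [550.23 -67.62  47.  ]
ring T R [550.39 -13.91  47.  ] [570.88 -34.08  47.  ]
foot base top [539.   -19.28  47.  ] L R [523.26 -34.66  59.  ] [555.12 -34.64  59.  ] tank top L R T B [array([521.23, -50.99,  56.  ]), array([554.97, -50.97,  56.  ]), array([538.46, -34.89,  56.  ]), array([538.27, -68.27,  56.  ])]
```

In this view the plinth spans x 517–583, centred near (549.8,−34.4). The foot spans 523.3–555.1, centred near (539.2,−35). So it needs a push of about 10.5 mm in +x. I'll descend straddling it and push slowly with the −x finger.

Run:
```python
from h import *
print("tips",pt("w4",50,435,126),pt("w4",703,435,126))
r=rot(-np.pi/2); y=-34.8
env.move_to([541,y,140],r)
env.move_straight([541,y,64.5],rate=60); env.wait(0.2)
print(readout.get_tcp_pos(),readout.get_contact_force(),readout.get_time())
for x in np.arange(544,559,3):
    env.move_straight([x,y,64.5],rate=6); print(readout.get_tcp_pos(),np.array(readout.get_contact_force()),readout.get_finger_force())
env.move_straight([558.5,y,64.5],rate=6); env.wait(0.3); print(readout.get_tcp_pos())
env.move_straight([554,y,64.5],rate=10)
env.move_straight([552,y,140],rate=60)
env.move_to([546,-20,140],r); env.wait(0.3)
look("w5")
```

```text
tips [513.02 -24.76 126.  ] [577.62 -24.72 126.  ]
[541.14 -34.71  64.69] [-0.49 -0.41  0.32] 8.2167
[544.01 -34.82  64.49] [ 0.22 -0.15  0.37] 0.0
[547.   -34.82  64.49] [ 0.18 -0.31 -0.42] 0.0
[549.97 -34.88  64.47] [ 0.88  0.23 -0.02] 0.0
[552.98 -34.87  64.48] [-0.91  0.07  0.26] 0.12008491173219227
[555.98 -34.84  64.48] [-0.18  0.06  0.25] 0.09805742565276887
[558.5  -34.77  64.5 ]
(array([546.08, -20.55, 140.02]), array([ 2.22,  2.22, -0.  ])) 259 203 t 14.9417
```

View pics/w5c.png

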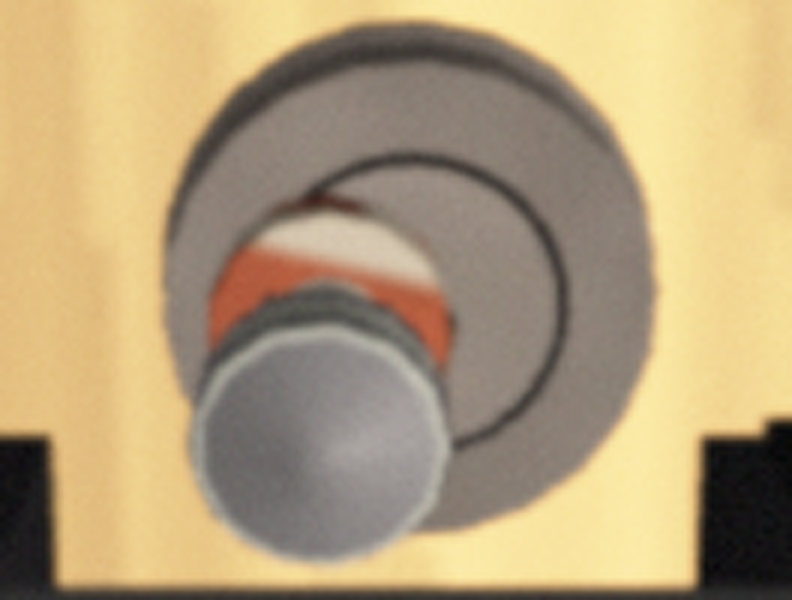

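The tower hasn't moved (foot still spans 208–450). The finger faces are evidently not where I assumed, so I'll inspect the gripper at the low pose in a composite picture.

Run:
```python
from h import *
print(env.tips_ahead)
r=rot(-np.pi/2); y=-34.8
env.move_to([545,y,140],r)
env.move_straight([545,y,64.5],rate=60)
env.move_straight([555,y,64.5],rate=20); env.wait(0.3)
print(readout.get_tcp_pos(),readout.get_gripper_width(),readout.get_finger_force(),readout.get_time())
p,lo=shot("w6"); s=viewer.grab_frame("side")[:,:,::-1].copy(); g=viewer.grab_frame("scene")[:,:,::-1].copy()
R_=lambda im,x,y,w,h:cv2.resize(im[y:y+h,x:x+w],(400,300),interpolation=cv2.INTER_CUBIC)
w5=cv2.imread("pics/w5.png")
cv2.imwrite("pics/comp.png",np.vstack([np.hstack([R_(w5,0,0,640,480),R_(lo,0,0,640,480)]),np.hstack([R_(s,267,230,80,60),R_(g,317,220,80,60)])]))
```

```text
14.0
[554.95 -34.74  64.51] 0.6007988256446608 0.06902778333142123 17.55
```

View pics/comp.png

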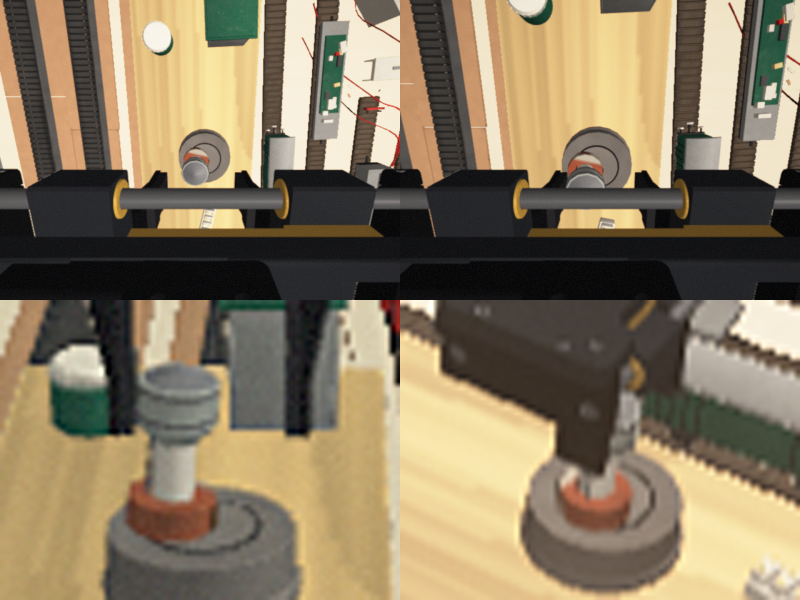

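The fingertips hang about 35 mm higher than assumed, at tank level. The tower only rocked and settled back. I'll back off gently and measure the real tip position against the tool frame.

Run:
```python
from h import *
def proj(n,X):
    m=viewer.camera_model(n);f=240/np.tan(np.radians(m["fovy"]/2));q=m["world_to_cam"]@np.r_[X,1];return np.array([m["cx"]+f*q[0]/q[2],m["cy"]+f*q[1]/q[2]])
t=np.array([555,-34.7,64.5])
for z in(14,0,-23,-40,-56):
    print(z,"side L/R inner face front",proj("side",t+[-26,-9.5,-z]),proj("side",t+[26,-9.5,-z]),"scene L front outer",proj("scene",t+[-41,-9.5,-z]),"start side",proj("side",[167.6,628,200.2-z]))
env.move_straight([547,-34.7,64.5],rate=8); env.wait(0.5)
env.move_straight([547,-34.7,140],rate=80)
print(readout.get_tcp_pos(),readout.get_time())
```

```text
14 side L/R inner face front [293.34 275.84] [322.83 276.08] scene L front outer [353.23 268.89] start side [189.74 133.39]
0 side L/R inner face front [293.13 268.67] [322.81 268.9 ] scene L front outer [353.71 264.14] start side [189.22 128.63]
-23 side L/R inner face front [292.77 256.69] [322.76 256.9 ] scene L front outer [354.52 256.13] start side [188.36 120.73]
-40 side L/R inner face front [292.5  247.67] [322.73 247.87] scene L front outer [355.13 250.04] start side [187.72 114.83]
-56 side L/R inner face front [292.24 239.04] [322.7  239.23] scene L front outer [355.72 244.17] start side [187.11 109.22]
[546.66 -34.56 139.54] 20.4417
```

Three cameras agree: the whole gripper sits 37 mm behind the nominal tool point, so the tips are at tool z ≈ −23. For tips at about 53 mm I need TCP z ≈ 30. I'll repeat the push at that height.

Run:
```python
from h import *
r=rot(-np.pi/2); y=-34.8
env.move_to([541,y,100],r)
env.move_straight([541,y,45],rate=60)
f0=np.array(readout.get_contact_force())
for z in(40,35,30):
    env.move_straight([541,y,z],rate=20); f=np.array(readout.get_contact_force())-f0; print(z,f)
    if f[2]>3: print("touch"); env.move_straight([541,y,z+5],rate=20); break
z=readout.get_tcp_pos()[2]
for x in (549,552,555,558.5):
    env.move_straight([x,y,z],rate=8); print(np.array(readout.get_tcp_pos()),readout.get_contact_force(),readout.get_finger_force())
env.wait(0.2); s=viewer.grab_frame("side")[:,:,::-1].copy()
env.move_straight([553,y,z],rate=10)
env.move_straight([552,y,140],rate=80)
env.move_to([546,-20,140],r); env.wait(0.3)
look("w7"); w=cv2.imread("pics/w7c.png")
s=cv2.resize(s[230:290,267:347],None,fx=5,fy=5,interpolation=cv2.INTER_CUBIC)
w=w[:, 120:680]; c=np.zeros((600,800,3),np.uint8); c[:,:560]=w; c[:300,560:]=s[:,40:280]
cv2.imwrite("pics/comp2.png",c)
```

```text
40 [-0.18 -0.83 -0.89]
35 [-0.44 -0.87 -0.65]
30 [-0.81 -0.88 -1.  ]
[548.96 -34.8   29.87] [ 0.11 -0.18 -0.03] 0.0
[552.07 -34.84  29.87] [-0.24  1.04 -0.12] 0.0
[555.11 -34.83  29.88] [-0.96  0.96 -0.4 ] 0.0
[558.62 -34.83  29.89] [0.04 0.67 0.68] 0.0
(array([546.1 , -20.52, 140.03]), array([ 2.22,  2.22, -0.  ])) 259 203 t 28.8583
```

View pics/comp2.png

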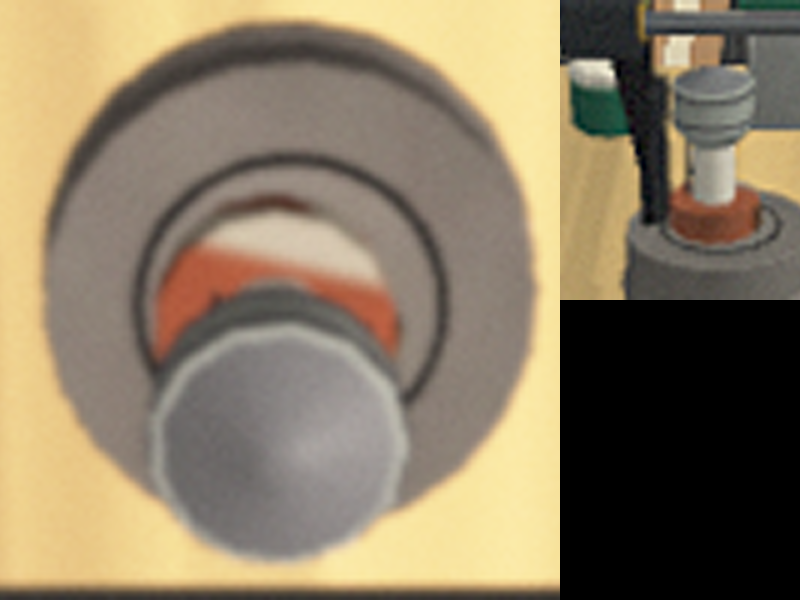

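The foot now spans columns 155–400, the ring 135–447, and the foot base's near edge is at row ≈195 with the ring's at ≈155. I'll compute the remaining offset.

Run:
```python
from h import *
P=lambda x,y,z=47:pt("w7",x+120,y,z)
print("ring L R",P(135,295),P(447,295),"T",P(292,155),"plinth",P(46,290),P(535,290),P(292,57),P(292,530))
print("foot",P(155,330,59),P(402,330,59),"base T",P(280,197),"top-face T",P(280,211,59))
print("tank top",P(152,440,103),P(408,440,103), P(280,325,103),P(280,562,103))
```

```text
ring L R [528.85 -33.13  47.  ] [571.22 -33.13  47.  ] T [550.1  -13.68  47.  ] plinth [516.78 -32.42  47.  ] [583.15 -32.43  47.  ] [550.05  -0.45  47.  ] [550.31 -67.33  47.  ]
foot [532.12 -34.41  59.  ] [564.35 -34.41  59.  ] base T [548.51 -19.45  47.  ] top-face T [548.39 -18.42  59.  ]
tank top [533.87 -33.59 103.  ] [562.12 -33.59 103.  ] [547.97 -20.33 103.  ] [548.03 -48.07 103.  ]
```

The remaining offset is about (−1.9,−0.5) mm, already inside the ring. One more 1.7 mm nudge gives margin.

Run:
```python
from h import *
r=rot(-np.pi/2); y=-34.8
env.move_to([552,y,100],r)
env.move_straight([552,y,30],rate=50)
env.move_straight([560.1,y,30],rate=6); env.wait(0.2); print(readout.get_tcp_pos())
env.move_straight([554,y,30],rate=10)
env.move_straight([552,y,140],rate=80)
env.move_to([546,-20,140],r); env.wait(0.5)
look("w8")
```

```text
[560.14 -34.77  30.02]
(array([546.02, -20.22, 140.01]), array([2.22, 2.22, 0.  ])) 259 203 t 35.4833
```

View pics/w8c.png

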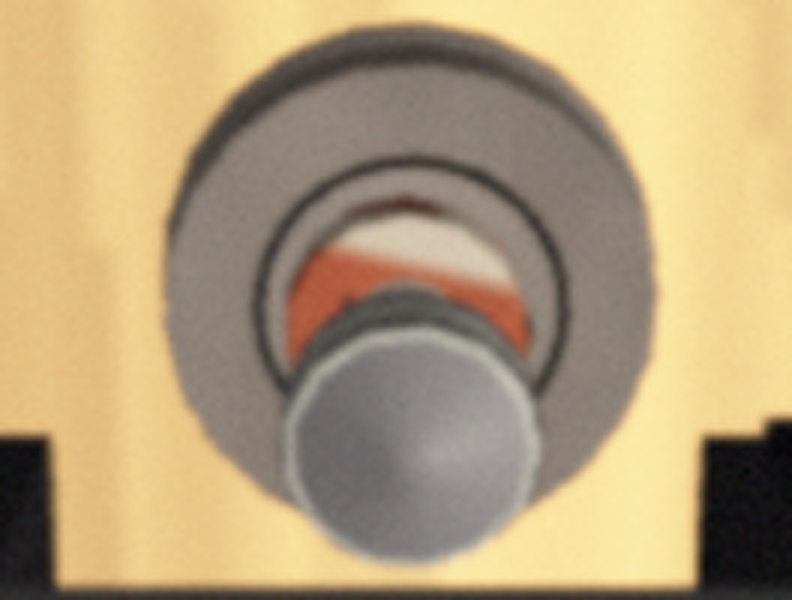

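The foot (287–532, centre 410) now sits centred in the ring (255–567, centre 411), and the tower is upright with the gripper clear.

```bash
python3 -c "
from station import env
print(env.hand_in())"
```

```text
the job is handed in; nothing more can be done
None
```

The water tower stands upright inside the ring, under about 1 mm off-centre by the last wrist picture, and the job is handed in (no verdict was returned). My first push met the tank instead of the foot and rocked the tower briefly, because the real fingertips sit about 37 mm short of the stated tool frame.

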